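# Gather the vial caps in the corner of the tray

## Robot

A 6-joint arm with a two-finger parallel gripper is mounted at the origin on the work surface. World frame = base frame: x ahead of the robot, y to its left, z up, the work surface at z = 0. Lengths are in m, angles in rad, forces in N, time in s.
With the tool pointing down it reaches from about 0.3 to 0.875 m from the base axis. Payload 4.2 kg.
Tool frame: the origin (TCP) lies at the very end of the fingers, on their centre line; the grasp point (between the pads) lies 19 mm behind it (r.tcp_to_grasp is the distance from the TCP to the grasp point, in m); z points along the fingers, y is the line along which they close (so a half turn about z gives the same grasp; the last joint's range is limited). The gripper opens to 85 mm and grips with 20 to 120 N. Pads are 22 mm wide; open, the fingers measure 114 mm over their backs; the gripper's body (76 mm by 85 mm) begins 54 mm behind the grasp point. The pads swing forward as they close: fully open they stand 13 mm farther back than shut.
Start: joints at [1.088, 0.32, 1.565, -0, 1.257, -0.02], TCP at [0.257, 0.515, 0.231] pointing down, gripper open.
Joint ranges: [-3.11, 3.11], [-0.84, 2.01], [0.21, 2.61], [-1.34, 4.49], [0.05, 2.63], [-2.56, 2.56]. Speed limits (rad/s): [2.57, 2.57, 3.14, 3.14, 3.14, 3.14].

## Interface

Orientations are given as a 3x3 rotation matrix whose columns are the frame's x, y, z axes.
In Python, from station import r, eyes, ticket gives the robot as it stands.
- The arm moves only by the tool apply_moves, never from a script. Its argument "targets" is a list of rows, each a list of 3 entries, a list of its own where there are three numbers: the closure in counts, from 0 (fully open) to 255 (shut), then the shift along the world's x, y, z in mm, then the turn about the world's z in degrees. A call has 1 to 10 rows; each row shifts and turns the commanded pose from where the row before left it; what a row does not reach is not made up. A row lasts 1/8 s, in which the tool goes at most 62.5 mm and 10.7 degrees, less where a joint would pass 70% of its speed; a pose out of reach is approached as far as the arm can. A call with a gripper value outside its range is refused whole. The fingers move at their own pace and stop on an object; "newtons" is the grip in N (left out, the last holds). Time passes only in rows, so rows that do not move let the fingers close. It gives the time, the measured TCP pose, the force, the opening and the grip force at its end, in the units of the state.
- r.get_obs(): the state, without advancing time (a new reading comes with each control period).
- eyes.camera(name): name is "scene" or "top" or "wrist"; returns a dict with "img" (420x560x3 uint8, blue, green, red), "range_z" (420x560 float32, m along the optical axis (not along the pixel's ray), 0 where there is no reading), "K" (3x3 intrinsics, pixels), "position" and "rotation" of the camera in the world. Camera axes: x right, y up, looking along -z (the intrinsics and any distortion apply to the point x, -y, -z); pixel columns grow to the right and rows downward; lengths in m; the calibration is good to about 2 mm. A picture is of the moment at which its call begins.
- ticket.finish_job(): hands the job in; it is judged then, once.
The state is a dict: "clock": time; "joint_positions": joint angles; "dq": joint speeds; "joint_torque": joint torques, N m; "tcp_pos": TCP position; "tcp_rot": TCP orientation; "force": force on the tool from outside, world axes, zero at the start; "torque": the same for the moment, N m; "finger_gap": finger opening in m; "gripper_force": force on a finger pad.
Only numpy, scipy, OpenCV 4.12 (cv2) and the standard library are available. Lean on these libraries where they do the work, as an engineer would, in place of code of your own. Each camera call takes 0.05 s, during which the arm holds its last target. There are 200 camera calls.

## Task

Put the stray red cap into the tray with the three blue caps while the tray stands on the bench. Then lift the tray clear of the bench by its handle and tilt it so that the yellow corner is lowest and all four caps slide onto the yellow patch; finish while holding the tray still and tilted in the air, with the caps settled there. Spill nothing and leave the other things on the bench alone.

Things in the scene. Friction and masses are not known exactly. Their poses are not given: they have to be found in the camera images.
- tray: Grey open plastic parts tray, 220 mm (its x) by 160 mm (its y), walls 45 mm high, walls and floor 4 mm thick, about 280 g, loose on the bench, with a handle across its middle (tray_grip). Origin: centre of its underside; z up. The corner at its +x +y is yellow: a square floor patch and the walls there.
- tray_grip (a point): Middle of the tray's handle: a straight black bar along the tray's y, 14 mm wide (tray x), 22 mm high, 160 mm long, on two posts at the long walls. The point is the centre of the bar, 106 mm above the tray's underside; the bar's top is at 117 mm, its underside at 95 mm: caps pass below it. Axes as the tray's.
- tray_in (a point): Centre of the inner floor, 4 mm above the underside; axes as the tray's. Inside 212 mm (x) by 152 mm (y). Yellow patch: x 6 to 106 mm, y -24 to 76 mm from here. Slippery (friction about 0.2): caps start to slide at a tilt of 10 to 15 degrees, but want about 35 to move along a wall and past one another.
- tray_corner (a point): The outer bottom corner of the tray at the yellow patch, at +110 mm x and +80 mm y from the tray's centre, level with its underside.
- redcap_mid (a point): The stray red screw cap for a vial, a solid-looking round disc 27 mm across and 20 mm high, 14 g. The point is its centre, 10 mm above its underside; it starts on the bench to the left of the tray.
- cap0_mid (a point): A blue screw cap for a vial, a solid-looking round disc 27 mm across and 20 mm high, 14 g. The point is its centre, 10 mm above its underside; it starts in the tray, top up.
- cap1_mid (a point): A blue screw cap for a vial, a solid-looking round disc 27 mm across and 20 mm high, 14 g. The point is its centre, 10 mm above its underside; it starts in the tray, top up.
- cap2_mid (a point): A blue screw cap for a vial, a solid-looking round disc 27 mm across and 20 mm high, 14 g. The point is its centre, 10 mm above its underside; it starts in the tray, top up.
- amber: Bystander: small amber glass bottle with black top, 42 mm across, 85 mm high. Origin: centre of its underside.
- tube: Bystander: capped test tube lying on the bench, 92 mm long (its x), 17 mm high, blue end cap at its +x. Origin: at its middle, on the bench.
- beaker: Bystander: empty glass beaker, 68 mm across, 90 mm high. Origin: centre of its underside.
- marker: Bystander: marker pen lying on the bench, 132 mm long (its x), 16 mm high. Origin: at its middle, on the bench.
- dishes: Bystander: stack of two petri dishes, 94 mm across, 29 mm high. Origin: centre of its underside.

How it is judged:
By the outcome, as a careful person would: the job done as asked, in the order asked, and still so for the second after the job is handed in, while the arm keeps its last pose, push and grip.
It also fails if it takes over 48 s, if anything falls off the work surface, if the arm or the gripper's body presses on something with over 40 N, if the wrist force passes 120 N, or if a joint passes its speed limit or range.

## Working session

There is one attempt and no reset: what is moved stays moved. The work goes in short steps, Python scripts to look and compute and a tool call to move; the robot and the scene stay as the last step left them, time stands still between calls to the robot, and variables do not carry over. Pictures are saved under pics/ and viewed, at most 10 in all, crops included, and the job is handed in when it is done.

Besides the shell and the picture viewer there is one more tool, called after "Call:" as name([rows], argument=value, ...), one row to a line, values as JSON. apply_moves: Moves the arm, as the interface text tells. Its arguments: {"type":"object","properties":{"targets":{"type":"array"},"newtons":{"type":"number"}},"required":["targets"]}

```bash
ls; mkdir -p pics
python3 - <<'E'
from station import r,eyes,ticket
import cv2,numpy as np
print(r.get_obs())
for n in("scene","top"):
    c=eyes.camera(n); cv2.imwrite(f"pics/{n}0.png",c["img"]); np.savez(f"{n}0.npz",**c); print(n,c["K"],c["position"],c["rotation"],[k for k in c])
E
```

```text
pics
{'clock': 0.0, 'joint_positions': array([ 1.08801445e+00,  3.20265220e-01,  1.56571740e+00, -1.26546234e-05,
        1.25740073e+00, -1.99728715e-02]), 'dq': array([-1.12613527e-03,  1.56056105e-03,  1.12398220e-03, -7.13739138e-05,
       -1.03808807e-03, -3.18704518e-04]), 'joint_torque': array([-9.40311365e-04, -4.15515876e+01, -2.34162730e+01, -1.40151192e-04,
        8.21767549e-03, -1.03866526e-05]), 'tcp_pos': array([0.25647338, 0.51407438, 0.23048269]), 'tcp_rot': array([[-8.94803649e-01,  4.46459131e-01, -8.20658455e-04],
       [ 4.46459884e-01,  8.94802234e-01, -1.59161920e-03],
       [ 2.37340959e-05, -1.79057774e-03, -9.99998397e-01]]), 'force': array([-0.7757241 , -0.39350932,  0.04660734]), 'torque': array([ 0.01406806, -0.04094294,  0.0347773 ]), 'gripper_force': 0.0, 'finger_gap': 0.0853715658273907}
scene [[408.50102096   0.         272.16062817]
 [  0.         408.50102096 211.165712  ]
 [  0.           0.           1.        ]] [ 1.15377788 -0.29458874  0.85663982] [[ 0.43685676 -0.66769183  0.60278005]
 [ 0.89938271  0.31203992 -0.30617289]
 [ 0.01633769  0.67588365  0.73682723]] ['img', 'range_z', 'K', 'position', 'rotation']
top [[475.77870728   0.         276.46494381]
 [  0.         475.77870728 207.12004991]
 [  0.           0.           1.        ]] [0.35778618 0.02167678 1.31166405] [[-2.81281732e-02  9.86654716e-01 -1.60378542e-01]
 [-9.99593669e-01 -2.85043064e-02 -4.46727537e-05]
 [-4.61555568e-03  1.60312118e-01  9.87055582e-01]] ['img', 'range_z', 'K', 'position', 'rotation']
```

View pics/scene0.png

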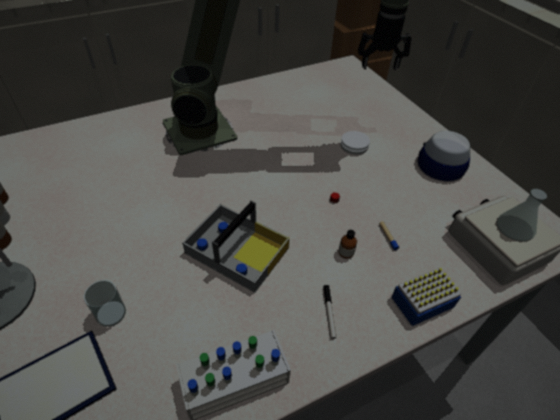

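View pics/top0.png

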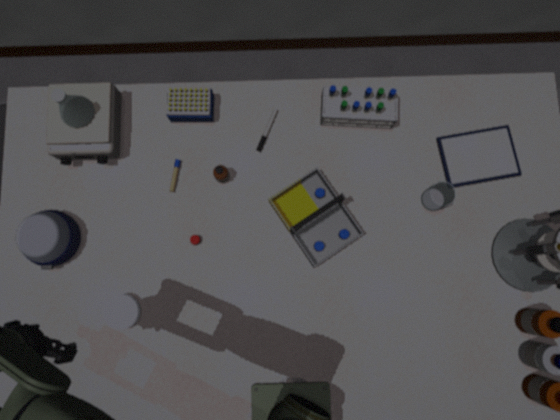

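The scene view shows the tray at about (237,245), the red cap at (335,197) and the amber bottle at (347,244). In the top view the tray is at (318,217) with its yellow patch at (295,204), the blue caps are at (320,193), (344,234) and (319,245), the red cap is at (196,239) and the handle is at about (318,215).

```bash
cat > h.py <<'E'
import cv2,numpy as np
def ray(c,uv):
    K=c["K"]; d=np.array([(uv[0]-K[0,2])/K[0,0],-(uv[1]-K[1,2])/K[1,1],-1.]); return c["position"],c["rotation"]@d
def plane(c,uv,z):
    p,d=ray(c,uv); return p+d*(z-p[2])/d[2]
def tri(c1,u1,c2,u2):
    p,a=ray(c1,u1);q,b=ray(c2,u2); a=a/np.linalg.norm(a); b=b/np.linalg.norm(b)
    s=np.linalg.lstsq(np.c_[a,-b],q-p,rcond=None)[0]; x,y=p+a*s[0],q+b*s[1]
    return (x+y)/2,np.linalg.norm(x-y)
def blobs(c,col,minA=15):
    h=cv2.cvtColor(c["img"],cv2.COLOR_BGR2HSV); H,S,V=cv2.split(h)
    m={"red":((H<6)|(H>174))&(S>150)&(V>60),"yellow":(H>22)&(H<34)&(S>150)&(V>60),"blue":(H>100)&(H<130)&(S>140)&(V>60)}[col].astype(np.uint8)
    n,l,st,ce=cv2.connectedComponentsWithStats(m)
    return [(ce[i],st[i,4],(l==i)) for i in range(1,n) if st[i,4]>=minA]
E
python3 - <<'E'
from h import *
S=dict(np.load("scene0.npz"));T=dict(np.load("top0.npz"))
for col in("red","blue","yellow"):
  for n,c in(("S",S),("T",T)):
    for ce,a,m in blobs(c,col):
        z=.01 if col=="red" else .016 if col=="blue" else .004
        print(col,n,ce.round(1),a,plane(c,ce,z).round(3))
        if col=="yellow":
            q=cv2.minAreaRect(cv2.findContours(m.astype(np.uint8),0,1)[0][0]); print(q,[plane(c,p,.004).round(3) for p in cv2.boxPoints(q)])
x,y,w,h=255,155,125,125
cv2.imwrite("pics/tc.png",cv2.resize(np.clip(T["img"][y:y+h,x:x+w]*1.6,0,255).astype(np.uint8),None,fx=4.7,fy=4.7,interpolation=cv2.INTER_CUBIC))
x,y,w,h=170,190,140,110
cv2.imwrite("pics/sc.png",cv2.resize(np.clip(S["img"][y:y+h,x:x+w]*1.6,0,255).astype(np.uint8),None,fx=5,fy=5,interpolation=cv2.INTER_CUBIC))
E
```

```text
red S [334.7 195.5] 37 [0.483 0.25  0.01 ]
red T [194.9 239.5] 59 [0.486 0.248 0.01 ]
blue S [222.6 225.2] 53 [ 0.456 -0.089  0.016]
blue S [201.3 242.2] 63 [ 0.486 -0.16   0.016]
blue S [394.2 243.7] 24 [0.705 0.294 0.016]
blue S [241.1 267.6] 69 [ 0.604 -0.098  0.016]
blue S [236.4 345.5] 51 [ 0.785 -0.185  0.016]
blue S [220.2 351.3] 52 [ 0.782 -0.221  0.016]
blue S [275.4 353. ] 54 [ 0.836 -0.117  0.016]
blue S [226.4 371. ] 59 [ 0.827 -0.225  0.016]
blue S [191.8 383.8] 63 [ 0.821 -0.297  0.016]
blue T [332.3  88.7] 23 [ 0.908 -0.148  0.016]
blue T [368.6  90.1] 21 [ 0.901 -0.252  0.016]
blue T [392.6  91.4] 23 [ 0.895 -0.321  0.016]
blue T [356.1 103.9] 22 [ 0.86  -0.214  0.016]
blue T [368.1 104.7] 24 [ 0.857 -0.248  0.016]
blue T [177.  162.7] 26 [0.702 0.297 0.016]
blue T [319.6 192.6] 63 [ 0.606 -0.099  0.016]
blue T [343.8 233.8] 66 [ 0.489 -0.16   0.016]
blue T [318.9 245.7] 64 [ 0.459 -0.091  0.016]
yellow S [257.4 251.3] 913 [ 0.567 -0.037  0.004]
((257.39617919921875, 250.91925048828125), (29.118322372436523, 37.099552154541016), 37.87498474121094) [array([ 0.558, -0.097,  0.004]), array([ 0.493, -0.003,  0.004]), array([0.575, 0.026, 0.004]), array([ 0.632, -0.066,  0.004])]
yellow T [295.2 204.7] 1044 [ 0.575 -0.031  0.004]
((295.1153564453125, 204.92308044433594), (32.172611236572266, 33.004661560058594), 56.3099365234375) [array([0.589, 0.032, 0.004]), array([ 0.639, -0.046,  0.004]), array([ 0.561, -0.093,  0.004]), array([ 0.512, -0.015,  0.004])]
```

View pics/tc.png

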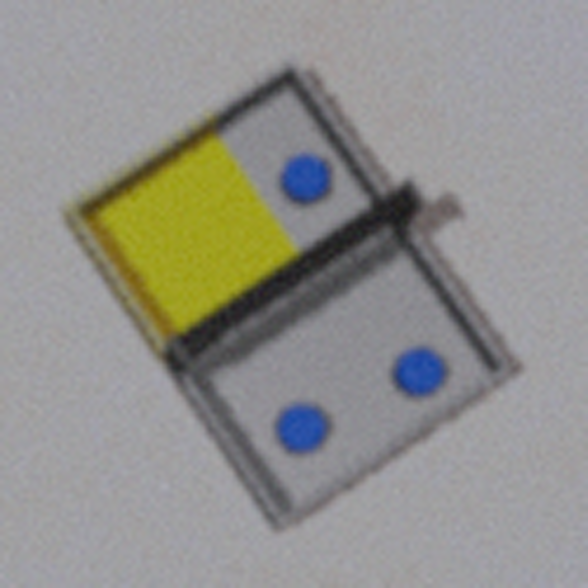

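View pics/sc.png

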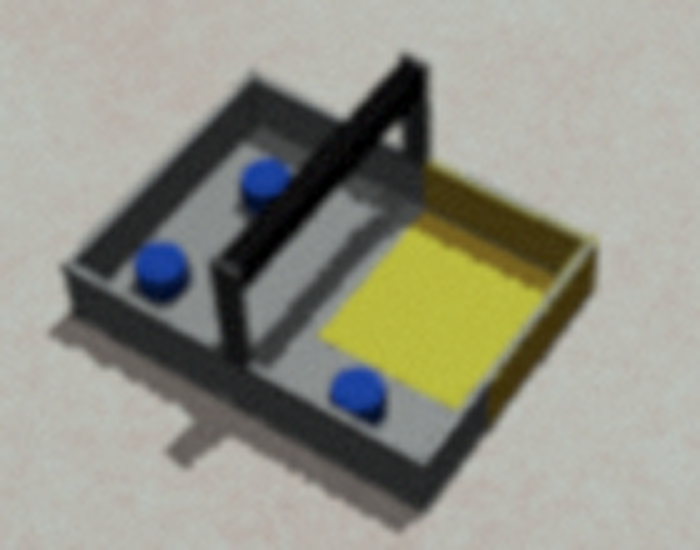

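The crops show the tray's four outer rim corners and the two ends of the bar clearly. The yellow corner is at crop (70,208) and the bar runs from (178,355) to (408,193) in the top crop.

Run:
```python
from h import *
S=dict(np.load("scene0.npz"));T=dict(np.load("top0.npz"))
t=lambda x,y:(255+x/4.7-.4,155+y/4.7-.4); s=lambda x,y:(170+x/5-.4,190+y/5-.4)
C={"yel":((70,208),(594,240)),"+x-y":((292,68),(420,468)),"-x-y":((520,368),(70,266)),"-x+y":((280,528),(252,76)),
"bar+y":((178,352),(418,65)),"bar-y":((408,190),(228,265))}
P={}
for k,(a,b) in C.items():
    z=.117 if k[0]=="b" else .045
    P[k]=plane(T,t(*a),z); print(k,P[k].round(3),*tri(T,t(*a),S,s(*b)))
c=np.mean([P[k] for k in list(C)[:4]],0); print("centre",c,"bar mid",(P["bar+y"]+P["bar-y"])/2)
v=P["yel"]-P["-x+y"]+P["+x-y"]-P["-x-y"]; print("x axis deg",np.degrees(np.arctan2(v[1],v[0])),np.linalg.norm(v)/2)
v=P["bar+y"]-P["bar-y"]; print("bar deg",np.degrees(np.arctan2(v[1],v[0])),np.linalg.norm(v))
r=[blobs(c,"red")[0][0] for c in(T,S)]; print("red",tri(T,r[0],S,r[1]))
```

```text
yel [0.587 0.04  0.045] [0.58753038 0.04061265 0.04249523] 0.00138638467482268
+x-y [ 0.666 -0.091  0.045] [ 0.66852229 -0.09234278  0.03312299] 0.00025729533720925016
-x-y [ 0.487 -0.213  0.045] [ 0.48858498 -0.20941821  0.04245302] 0.009102325274049878
-x+y [ 0.401 -0.073  0.045] [ 0.40094819 -0.07388371  0.03698218] 0.00016518975015590787
bar+y [ 0.494 -0.017  0.117] [ 0.49498348 -0.0159557   0.10915109] 0.0029152507574933084
bar-y [ 0.578 -0.145  0.117] [ 0.57875696 -0.14635305  0.1132096 ] 0.0020084261214664842
centre [ 0.53503103 -0.0844831   0.045     ] bar mid [ 0.53595705 -0.08095974  0.117     ]
x axis deg 32.84381110507999 0.21710627152141507
bar deg 123.57381459736635 0.15341382595813707
red (array([0.48562686, 0.24750019, 0.013612  ]), np.float64(0.0005708269634822329))
```

Call:
apply_moves([
  [0,[0,0,60],0],
  [0,[0,0,60],0],
  [0,[20,40,45],0],
  [0,[20,40,45],0],
  [0,[20,40,45],0],
  [0,[20,40,45],0],
  [0,[20,40,45],0],
])

```text
clock: 0.98
tcp_pos: [0.3292, 0.6591, 0.5104]
tcp_rot: [[-0.895, 0.446, 0.015], [0.446, 0.894, 0.03], [0.0, 0.033, -0.999]]
force: [4.2, 4.4, 14.2]
finger_gap: 0.0851
gripper_force: 0.0
```

```bash
cat > o.py <<'E'
from station import r
import numpy as np
np.set_printoptions(precision=3,suppress=True)
o=r.get_obs()
for k in("clock","joint_positions","tcp_pos","force","gripper_force","finger_gap"):print(k,o[k])
R=o["tcp_rot"];print(R);print("tilt",np.degrees(np.arccos(-R[2,2])),"yaw of y",np.degrees(np.arctan2(R[1,1],R[0,1])))
E
python3 o.py
```

```text
clock 0.975
joint_positions [ 1.092  0.699  0.214  0.001  2.196 -0.016]
tcp_pos [0.329 0.659 0.51 ]
force [ 4.177  4.437 14.196]
gripper_force 0.0
finger_gap 0.08506926608207661
[[-0.895  0.446  0.015]
 [ 0.446  0.894  0.03 ]
 [ 0.     0.033 -0.999]]
tilt 1.9153033827854673 yaw of y 63.48226289786791
```

Call:
apply_moves([
  [0,[20,40,45],0],
  [0,[20,40,45],0],
  [0,[20,40,45],0],
  [0,[20,40,45],0],
])

```text
clock: 1.48
tcp_pos: [0.3397, 0.6802, 0.5407]
tcp_rot: [[-0.895, 0.439, 0.083], [0.446, 0.879, 0.165], [-0.0, 0.185, -0.983]]
force: [-0.3, -0.4, -0.1]
finger_gap: 0.0854
gripper_force: 0.0
```

```bash
python3 o.py
```

```text
clock 1.475
joint_positions [ 1.091  0.664  0.214  0.003  2.078 -0.015]
tcp_pos [0.34  0.68  0.541]
force [-0.289 -0.407 -0.133]
gripper_force 0.0
finger_gap 0.08536203529440106
[[-0.895  0.439  0.083]
 [ 0.446  0.879  0.165]
 [-0.     0.185 -0.983]]
tilt 10.649824591818074 yaw of y 63.48648687430549
```

Call:
apply_moves([
  [0,[10,-45,-40],0],
  [0,[20,-40,-40],0],
  [0,[20,-40,-40],0],
  [0,[20,-40,-40],0],
])

```text
clock: 1.98
tcp_pos: [0.4085, 0.535, 0.3976]
tcp_rot: [[-0.895, 0.438, 0.083], [0.446, 0.88, 0.163], [-0.001, 0.183, -0.983]]
force: [0.8, 0.4, 0.3]
finger_gap: 0.0853
gripper_force: 0.0
```

```bash
python3 o.py
```

```text
clock 1.975
joint_positions [ 0.883  0.342  1.138  0.04   1.482 -0.226]
tcp_pos [0.409 0.535 0.398]
force [0.843 0.387 0.282]
gripper_force 0.0
finger_gap 0.08533069561224717
[[-0.895  0.438  0.083]
 [ 0.446  0.88   0.163]
 [-0.001  0.183 -0.983]]
tilt 10.5334942496076 yaw of y 63.5298895069192
```

Call:
apply_moves([
  [0,[-50,-30,-20],0],
  [0,[-50,-30,-20],0],
  [0,[-50,-35,-20],0],
  [0,[-50,-40,-20],0],
  [0,[-25,-50,-20],0],
  [0,[-20,-40,0],0],
  [0,[-20,-40,0],0],
  [0,[-20,-40,0],0],
])

```text
clock: 2.98
tcp_pos: [0.1275, 0.2341, 0.3]
tcp_rot: [[-0.895, 0.438, 0.082], [0.446, 0.88, 0.163], [-0.001, 0.183, -0.983]]
force: [-0.1, -0.0, 0.5]
finger_gap: 0.0854
gripper_force: 0.0
```

```bash
python3 o.py
```

```text
clock 2.975
joint_positions [ 1.008 -0.347  2.06   0.019  1.246 -0.105]
tcp_pos [0.127 0.234 0.3  ]
force [-0.061 -0.028  0.456]
gripper_force 0.0
finger_gap 0.0853611333103595
[[-0.895  0.438  0.082]
 [ 0.446  0.88   0.163]
 [-0.001  0.183 -0.983]]
tilt 10.528971702733447 yaw of y 63.5326197521262
```

Call:
apply_moves([
  [0,[-16,-32,-10],0],
  [0,[-16,-32,-10],0],
  [0,[-12,-24,-10],0],
])

```text
clock: 3.35
tcp_pos: [0.0835, 0.1463, 0.2695]
tcp_rot: [[-0.895, 0.438, 0.083], [0.446, 0.88, 0.164], [-0.001, 0.183, -0.983]]
force: [0.6, 0.4, 0.9]
finger_gap: 0.0854
gripper_force: 0.0
```

```bash
python3 o.py
```

```text
clock 3.35
joint_positions [ 0.921 -0.537  2.207  0.035  1.29  -0.195]
tcp_pos [0.084 0.146 0.27 ]
force [0.643 0.408 0.933]
gripper_force 0.0
finger_gap 0.08541521115413366
[[-0.895  0.438  0.083]
 [ 0.446  0.88   0.164]
 [-0.001  0.183 -0.983]]
tilt 10.560964863038844 yaw of y 63.54301945881679
```

Call:
apply_moves([
  [0,[16,40,30],0],
  [0,[0,0,60],0],
  [0,[0,0,60],0],
  [0,[0,0,60],0],
])

```text
clock: 3.85
tcp_pos: [0.0998, 0.1869, 0.482]
tcp_rot: [[-0.895, 0.438, 0.082], [0.446, 0.88, 0.164], [-0.001, 0.183, -0.983]]
force: [0.8, -0.5, 0.1]
finger_gap: 0.0852
gripper_force: 0.0
```

```bash
python3 o.py
```

```text
clock 3.85
joint_positions [ 0.996 -0.432  1.658  0.02   1.732 -0.108]
tcp_pos [0.1   0.187 0.482]
force [ 0.786 -0.517  0.085]
gripper_force 0.0
finger_gap 0.08523384282063932
[[-0.895  0.438  0.082]
 [ 0.446  0.88   0.164]
 [-0.001  0.183 -0.983]]
tilt 10.572351788845806 yaw of y 63.523238887962876
```

Call:
apply_moves([
  [0,[20,38,3],10.5],
  [0,[20,38,3],10.5],
  [0,[20,38,3],10.5],
  [0,[20,38,3],10.5],
  [0,[20,38,3],10.5],
  [0,[20,38,3],10.5],
  [0,[20,38,3],10.5],
  [0,[20,38,3],10.5],
  [0,[20,38,3],10.5],
  [0,[20,38,3],10.5],
])

```text
clock: 5.1
tcp_pos: [0.3007, 0.5682, 0.5106]
tcp_rot: [[-0.194, -0.965, -0.174], [-0.981, 0.19, 0.038], [-0.004, 0.178, -0.984]]
force: [0.7, 1.0, 0.2]
finger_gap: 0.0854
gripper_force: 0.0
```

Call:
apply_moves([
  [0,[10,20,0],10.5],
  [0,[10,20,0],10.5],
  [0,[10,20,0],10.5],
  [0,[20,40,45],0],
  [0,[20,40,45],0],
  [0,[20,40,45],0],
])

```text
clock: 5.85
tcp_pos: [0.3224, 0.6324, 0.5216]
tcp_rot: [[0.329, -0.936, -0.126], [-0.941, -0.337, 0.04], [-0.08, 0.105, -0.991]]
force: [-1.0, 0.3, -0.5]
finger_gap: 0.0857
gripper_force: 0.0
```

```bash
echo 'print("lean in tool frame x,y deg", np.degrees(-(R.T@[0,0,1])[:2]), "az", np.degrees(np.arctan2(*o["tcp_pos"][1::-1])), "r",np.hypot(*o["tcp_pos"][:2]))' >> o.py; python3 o.py
```

```text
clock 5.85
joint_positions [ 1.026  0.687  0.214  0.168  2.265 -2.351]
tcp_pos [0.322 0.632 0.522]
force [-0.996  0.275 -0.541]
gripper_force 0.0
finger_gap 0.08571363756658287
[[ 0.329 -0.936 -0.126]
 [-0.941 -0.337  0.04 ]
 [-0.08   0.105 -0.991]]
tilt 7.580111814587143 yaw of y -160.2199363847037
lean in tool frame x,y deg [ 4.58  -6.013] az 62.98670182776121 r 0.7098713130768193
```

Call:
apply_moves([
  [0,[-12,-24,-15],-10.6],
  [0,[0,0,0],-10.6],
  [0,[0,0,0],-10.6],
  [0,[0,0,0],-10.6],
  [0,[0,0,0],-10.6],
  [0,[0,0,0],-10.6],
  [0,[0,0,0],-10.6],
  [0,[0,0,0],-10.6],
  [0,[0,0,0],-10.6],
  [0,[0,0,0],-10.6],
])

```text
clock: 7.1
tcp_pos: [0.3133, 0.6138, 0.5103]
tcp_rot: [[-0.994, -0.09, 0.068], [-0.081, 0.989, 0.123], [-0.079, 0.117, -0.99]]
force: [0.2, -0.5, -0.3]
finger_gap: 0.0853
gripper_force: 0.0
```

Call:
apply_moves([
  [0,[0,0,0],-10.6],
  [0,[0,0,0],-10.6],
  [0,[0,0,0],-10.6],
  [0,[0,0,0],-10.6],
  [0,[0,0,0],-10.6],
  [0,[0,0,0],-10.6],
  [0,[0,0,0],-10.6],
  [0,[0,0,0],-10.6],
  [0,[0,0,0],-10.6],
  [0,[0,0,0],-10.6],
])

```text
clock: 8.35
tcp_pos: [0.3133, 0.6139, 0.5099]
tcp_rot: [[0.195, 0.976, 0.097], [0.978, -0.187, -0.088], [-0.068, 0.112, -0.991]]
force: [0.1, 0.2, 0.9]
finger_gap: 0.0851
gripper_force: 0.0
```

Call:
apply_moves([
  [0,[0,0,0],-10.6],
  [0,[0,0,0],-10.6],
  [0,[0,0,0],-10.6],
  [0,[0,0,0],-10.6],
  [0,[0,0,0],-10.6],
  [0,[0,0,0],-10.6],
])

```text
clock: 9.1
tcp_pos: [0.3132, 0.6137, 0.5092]
tcp_rot: [[0.963, 0.267, -0.041], [0.26, -0.958, -0.122], [-0.071, 0.107, -0.992]]
force: [-1.0, -2.2, 2.1]
finger_gap: 0.0854
gripper_force: 0.0
```

```bash
python3 o.py
```

```text
clock 9.1
joint_positions [ 1.091  0.704  0.214 -0.028  2.351  2.376]
tcp_pos [0.313 0.614 0.509]
force [-1.046 -2.247  2.053]
gripper_force 0.0
finger_gap 0.0853617100008928
[[ 0.963  0.267 -0.041]
 [ 0.26  -0.958 -0.122]
 [-0.071  0.107 -0.992]]
tilt 7.377539869519648 yaw of y -74.43402424653414
lean in tool frame x,y deg [ 4.093 -6.114] az 62.96141841400457 r 0.6890616920219961
```

Call:
apply_moves([
  [0,[-28,20,0],0],
  [0,[-28,20,0],0],
  [0,[-28,25,0],0],
  [0,[15,42,42],0],
  [0,[15,42,42],0],
])

```text
clock: 9.72
tcp_pos: [0.2296, 0.6748, 0.5058]
tcp_rot: [[0.962, 0.271, -0.017], [0.27, -0.961, -0.054], [-0.031, 0.047, -0.998]]
force: [-0.0, 0.9, -0.1]
finger_gap: 0.0853
gripper_force: 0.0
```

```bash
python3 o.py
```

```text
clock 9.725
joint_positions [ 1.228  0.705  0.214 -0.003  2.278  2.522]
tcp_pos [0.23  0.675 0.506]
force [-0.05   0.937 -0.135]
gripper_force 0.0
finger_gap 0.08527910930284667
[[ 0.962  0.271 -0.017]
 [ 0.27  -0.961 -0.054]
 [-0.031  0.047 -0.998]]
tilt 3.2282428830141665 yaw of y -74.2427855660702
lean in tool frame x,y deg [ 1.751 -2.71 ] az 71.21043180451552 r 0.7128159908651979
```

Call:
apply_moves([
  [0,[15,42,42],0],
])

```text
clock: 9.85
tcp_pos: [0.2328, 0.6797, 0.51]
tcp_rot: [[0.963, 0.27, -0.007], [0.27, -0.963, -0.024], [-0.013, 0.021, -1.0]]
force: [0.9, 0.2, 0.4]
finger_gap: 0.0853
gripper_force: 0.0
```

```bash
python3 o.py
```

```text
clock 9.85
joint_positions [ 1.226  0.699  0.214 -0.002  2.253  2.521]
tcp_pos [0.233 0.68  0.51 ]
force [0.894 0.223 0.415]
gripper_force 0.0
finger_gap 0.08526165650628328
[[ 0.963  0.27  -0.007]
 [ 0.27  -0.963 -0.024]
 [-0.013  0.021 -1.   ]]
tilt 1.414081491040851 yaw of y -74.32684281917408
lean in tool frame x,y deg [ 0.728 -1.212] az 71.09235361986583 r 0.7185101181542147
```

Call:
apply_moves([
  [0,[10,26,26],0],
  [0,[15,-45,-25],0],
  [0,[28,-48,-25],0],
  [0,[28,-48,-28],0],
  [0,[28,-48,-28],0],
  [0,[28,-48,-28],0],
  [0,[28,-48,-28],0],
  [0,[28,-48,-28],0],
  [0,[28,-48,-28],0],
  [0,[28,-48,-28],0],
])

```text
clock: 11.1
tcp_pos: [0.4712, 0.2684, 0.2742]
tcp_rot: [[0.963, 0.271, 0.0], [0.271, -0.963, -0.008], [-0.002, 0.008, -1.0]]
force: [1.2, 0.2, 0.7]
finger_gap: 0.0856
gripper_force: 0.0
```

```bash
python3 o.py
python3 - <<'E'
from h import *
from station import eyes
c=eyes.camera("wrist"); np.savez("w1.npz",**c); cv2.imwrite("pics/w1.png",c["img"])
for ce,a,m in blobs(c,"red",30): print(ce,a,plane(c,ce,.02))
E
```

```text
clock 11.1
joint_positions [ 0.501  0.245  1.561 -0.008  1.339  1.799]
tcp_pos [0.471 0.268 0.274]
force [1.21  0.233 0.707]
gripper_force 0.0
finger_gap 0.0855865762494551
[[ 0.963  0.271  0.   ]
 [ 0.271 -0.963 -0.008]
 [-0.002  0.008 -1.   ]]
tilt 0.47747645550279705 yaw of y -74.27611914773591
lean in tool frame x,y deg [ 0.109 -0.465] az 29.668999431607375 r 0.542304763760348
[293.76818182 163.66363636] 220 [0.48540026 0.24859194 0.02      ]
```

Call:
apply_moves([
  [0,[14,-19,-50],0],
  [0,[0,0,-60],0],
  [0,[0,0,-60],0],
  [0,[0,0,-60],0],
  [0,[0,0,-30],0],
  [0,[0,0,-11],0],
  [0,[0,0,0],0],
], newtons=25)

```text
clock: 12.02
tcp_pos: [0.4846, 0.2516, 0.0037]
tcp_rot: [[0.962, 0.272, -0.001], [0.271, -0.962, -0.009], [-0.003, 0.008, -1.0]]
force: [0.0, 0.0, -0.5]
finger_gap: 0.085
gripper_force: 0.0
```

```bash
python3 o.py|head -6
```

```text
clock 12.025
joint_positions [ 0.462  0.52   1.909 -0.012  0.718  1.767]
tcp_pos [0.485 0.252 0.004]
force [ 0.001  0.003 -0.464]
gripper_force 0.0
finger_gap 0.08501821597512552
```

Call:
apply_moves([
  [120,[0,-2,-2],0],
  [180,[0,0,0],0],
  [255,[0,0,0],0],
  [255,[0,0,0],0],
  [255,[0,0,0],0],
  [255,[0,0,0],0],
])

```text
clock: 12.78
tcp_pos: [0.4843, 0.2496, 0.0022]
tcp_rot: [[0.962, 0.272, -0.001], [0.272, -0.962, -0.009], [-0.003, 0.008, -1.0]]
force: [-1.0, -1.1, 5.6]
finger_gap: 0.0257
gripper_force: 24.6
```

Call:
apply_moves([
  [255,[0,0,40],0],
  [255,[0,0,60],0],
  [255,[12,-40,50],5],
  [255,[15,-50,20],6],
  [255,[15,-50,0],6],
  [255,[15,-50,0],0],
  [255,[15,-50,0],0],
  [255,[15,-40,0],0],
  [255,[0,0,0],0],
])

```text
clock: 13.9
tcp_pos: [0.5711, -0.0316, 0.1689]
tcp_rot: [[0.843, 0.538, 0.001], [0.538, -0.843, -0.01], [-0.004, 0.009, -1.0]]
force: [0.4, 1.2, 0.2]
finger_gap: 0.0258
gripper_force: 24.9
```

```bash
python3 o.py
python3 - <<'E'
from h import *
from station import eyes
c=eyes.camera("wrist"); np.savez("w2.npz",**c); cv2.imwrite("pics/w2.png",c["img"])
for k in("red","blue"):
  for ce,a,m in blobs(c,k,60): print(k,ce,a,plane(c,ce,.024))
E
```

```text
clock 13.9
joint_positions [-0.07   0.36   1.669 -0.011  1.111  0.938]
tcp_pos [ 0.571 -0.032  0.169]
force [0.391 1.194 0.192]
gripper_force 24.90396559238434
finger_gap 0.02583404595678731
[[ 0.843  0.538  0.001]
 [ 0.538 -0.843 -0.01 ]
 [-0.004  0.009 -1.   ]]
tilt 0.5762852903771601 yaw of y -57.4508245385202
lean in tool frame x,y deg [ 0.256 -0.516] az -3.162632849335892 r 0.5719423833034853
red [276.57063356 298.55179795] 2336 [ 0.48092258 -0.09096581  0.024     ]
blue [352.06024096 192.74698795] 83 [ 0.61064393 -0.08864623  0.024     ]
blue [361.9375    207.9765625] 128 [ 0.60389436 -0.10498134  0.024     ]
```

View pics/w2.png

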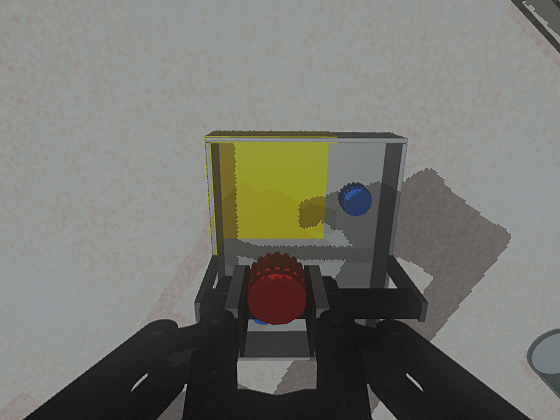

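The red cap sits well between the fingers at (277,290). The tray's far rim runs from (208,136) to (406,137), and the yellow patch lies ahead of the cap.

Run:
```python
from h import *
np.set_printoptions(precision=3,suppress=True)
c=dict(np.load("w2.npz"));print(c["position"])
a,b=plane(c,(208,133),.045),plane(c,(407,134),.045)
v=a-b;yd=np.degrees(np.arctan2(v[1],v[0]));print(a,b,np.linalg.norm(v),yd)
th=np.radians(yd-90);X=np.array([np.cos(th),np.sin(th)]);Y=np.array([-X[1],X[0]])
ctr=(a+b)[:2]/2-.11*X;print("ctr",ctr,"target",ctr+.058*X+.025*Y)
d=c["position"][:2]-np.array([.571,-.032]);print("cam offset in tray",d@X,d@Y,c["position"][2]-.169)
```

```text
[0.643 0.016 0.312]
[0.591 0.043 0.045] [ 0.675 -0.089  0.045] 0.15619908000519536 122.22065530654972
ctr [ 0.54  -0.081] target [ 0.576 -0.029]
cam offset in tray 0.08613452202457911 0.0018682972618203428 0.14326296586787327
```

Call:
apply_moves([
  [255,[3,2,-50],0],
  [255,[0,0,-50],0],
  [255,[0,0,-40],0],
  [255,[0,0,-19],0],
  [255,[0,0,0],0],
])

```text
clock: 14.58
tcp_pos: [0.5719, -0.0256, 0.009]
tcp_rot: [[0.84, 0.543, -0.003], [0.543, -0.84, -0.009], [-0.007, 0.006, -1.0]]
force: [-0.5, 0.1, -1.0]
finger_gap: 0.0255
gripper_force: 25.2
```

Call:
apply_moves([
  [200,[0,0,-2],0],
  [110,[0,0,0],0],
  [110,[0,0,0],0],
  [110,[0,0,0],0],
])

```text
clock: 15.08
tcp_pos: [0.5737, -0.0271, 0.0089]
tcp_rot: [[0.841, 0.541, 0.002], [0.541, -0.841, -0.01], [-0.004, 0.009, -1.0]]
force: [0.1, 0.4, -0.2]
finger_gap: 0.0487
gripper_force: 0.0
```

Call:
apply_moves([
  [110,[0,0,40],0],
  [110,[0,0,60],0],
  [60,[0,0,60],0],
  [0,[-5,-8,50],-10.6],
  [0,[-5,-8,0],-10.6],
  [0,[-5,-8,0],-10.6],
  [0,[-5,-8,0],-10.6],
  [0,[-5,-8,0],-10.6],
  [0,[-5,-8,0],-10.6],
  [0,[-5,-8,0],-10.6],
])

```text
clock: 16.32
tcp_pos: [0.5381, -0.0833, 0.2185]
tcp_rot: [[0.746, -0.666, -0.009], [-0.666, -0.746, -0.004], [-0.004, 0.009, -1.0]]
force: [1.2, 0.2, -0.4]
finger_gap: 0.0855
gripper_force: 0.0
```

Call:
apply_moves([
  [0,[0,0,0],-8],
  [0,[0,0,0],-7.5],
  [0,[0,0,0],0],
])

```text
clock: 16.7
tcp_pos: [0.5383, -0.0831, 0.2185]
tcp_rot: [[0.547, -0.837, -0.009], [-0.837, -0.547, -0.001], [-0.004, 0.009, -1.0]]
force: [-0.4, -0.4, -0.6]
finger_gap: 0.0856
gripper_force: 0.0
```

```bash
python3 o.py
python3 - <<'E'
from h import *
from station import eyes
c=eyes.camera("wrist"); np.savez("w3.npz",**c); cv2.imwrite("pics/w3.png",c["img"]);print(c["position"])
c=eyes.camera("top"); np.savez("t3.npz",**c); cv2.imwrite("pics/t3.png",c["img"])
c=eyes.camera("scene"); np.savez("s3.npz",**c)
E
```

```text
clock 16.7
joint_positions [-0.173  0.285  1.648 -0.003  1.217  2.391]
tcp_pos [ 0.538 -0.083  0.218]
force [-0.39  -0.388 -0.56 ]
gripper_force 0.0
finger_gap 0.08557534869647826
[[ 0.547 -0.837 -0.009]
 [-0.837 -0.547 -0.001]
 [-0.004  0.009 -1.   ]]
tilt 0.5461065131323019 yaw of y -146.8469270334263
lean in tool frame x,y deg [ 0.244 -0.489] az -8.774029236552519 r 0.5446474933997705
[ 0.58644164 -0.15416574  0.36181459]
```

View pics/w3.png

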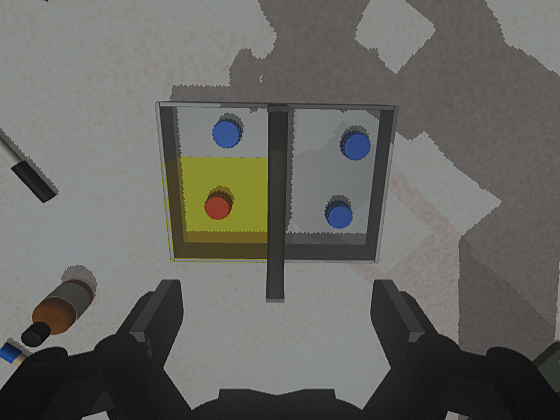

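The red cap now stands on the yellow patch at (217,206), with the three blue caps at (227,133), (355,145) and (340,214). The bar's top face runs from (279,105) to (275,300).

Run:
```python
from h import *
np.set_printoptions(precision=3,suppress=True)
c=dict(np.load("w3.npz"))
a,b=plane(c,(278.5,104),.117),plane(c,(275.5,299),.117);v=b-a
print(a,b,np.linalg.norm(v),np.degrees(np.arctan2(v[1],v[0])),"mid",(a+b)/2)
# height from two wrist views: the -y bar end seen in w2
w=dict(np.load("w2.npz")); print(tri(c,(278.5,104),w,(423,290)))
```

```text
[ 0.58  -0.151  0.117] [ 0.495 -0.017  0.117] 0.15878895415929337 122.3411024978152 mid [ 0.538 -0.084  0.117]
(array([ 0.583, -0.152,  0.097]), np.float64(0.007337533366939368))
```

Call:
apply_moves([
  [0,[0,0,-50],-0.8],
  [0,[0,0,-50],0],
  [0,[0,0,-30],0],
  [150,[0,0,-2],0],
  [255,[0,0,0],0],
  [255,[0,0,0],0],
  [255,[0,0,0],0],
  [255,[0,0,0],0],
  [255,[0,0,0],0],
], newtons=110)

```text
clock: 17.98
tcp_pos: [0.5394, -0.0832, 0.0879]
tcp_rot: [[0.534, -0.845, -0.006], [-0.845, -0.534, -0.002], [-0.002, 0.006, -1.0]]
force: [-1.1, -0.7, 6.4]
finger_gap: 0.0123
gripper_force: 108.0
```

```bash
python3 o.py
```

```text
clock 17.975
joint_positions [-0.173  0.408  1.827 -0.003  0.912  2.408]
tcp_pos [ 0.539 -0.083  0.088]
force [-1.114 -0.712  6.432]
gripper_force 107.9877519607544
finger_gap 0.012330383613397547
[[ 0.534 -0.845 -0.006]
 [-0.845 -0.534 -0.002]
 [-0.002  0.006 -1.   ]]
tilt 0.3786011479126626 yaw of y -147.7227193854328
lean in tool frame x,y deg [ 0.12  -0.359] az -8.772447343395745 r 0.5458076987753374
```

Call:
apply_moves([
  [255,[0,0,10],0],
  [255,[0,0,25],0],
  [255,[0,0,40],0],
  [255,[0,0,40],3],
  [255,[5,0,40],6],
  [255,[10,0,40],9],
  [255,[10,0,40],9],
  [255,[10,0,40],9],
  [255,[10,0,40],9],
  [255,[10,0,30],9],
])

```text
clock: 19.23
tcp_pos: [0.5933, -0.0829, 0.4332]
tcp_rot: [[0.998, -0.06, -0.004], [-0.06, -0.998, -0.008], [-0.003, 0.009, -1.0]]
force: [0.7, 0.6, -2.1]
finger_gap: 0.0123
gripper_force: 107.5
```

Call:
apply_moves([
  [255,[15,0,20],9],
  [255,[15,0,10],9],
  [255,[15,0,0],9],
  [255,[15,0,0],9],
  [255,[15,0,0],8],
  [255,[15,0,0],4],
  [255,[15,0,0],0],
])

```text
clock: 20.1
tcp_pos: [0.6986, -0.0829, 0.4609]
tcp_rot: [[0.716, 0.698, 0.001], [0.698, -0.716, -0.009], [-0.005, 0.007, -1.0]]
force: [0.7, 0.3, -3.2]
finger_gap: 0.0125
gripper_force: 107.5
```

```bash
python3 o.py
python3 - <<'E'
from h import *
from station import eyes
c=eyes.camera("wrist"); np.savez("w4.npz",**c); cv2.imwrite("pics/w4.png",c["img"])
for k in("red","blue"):
  for ce,a,m in blobs(c,k,60): print(k,ce.round(),a)
E
```

```text
clock 20.1
joint_positions [-0.131  0.544  0.643 -0.009  1.952  0.664]
tcp_pos [ 0.699 -0.083  0.461]
force [ 0.671  0.309 -3.18 ]
gripper_force 107.53390431404114
finger_gap 0.012457910876140803
[[ 0.716  0.698  0.001]
 [ 0.698 -0.716 -0.009]
 [-0.005  0.007 -1.   ]]
tilt 0.5130837755005813 yaw of y -45.69728394183818
lean in tool frame x,y deg [ 0.309 -0.41 ] az -6.768019509745398 r 0.7034537676312459
blue [388.  94.] 112
blue [198. 161.] 1344
blue [408. 180.] 1290
blue [377. 284.] 922
```

Call:
apply_moves([
  [255,[30,-4,30],0],
  [255,[40,-5,40],0],
  [255,[40,-5,40],0],
  [255,[40,-5,40],0],
  [255,[40,-5,40],0],
  [255,[40,-5,40],0],
  [255,[40,-5,40],0],
  [255,[40,-5,40],0],
])

```text
clock: 21.15
tcp_pos: [0.7726, -0.0944, 0.5383]
tcp_rot: [[0.7, 0.678, 0.223], [0.701, -0.712, -0.037], [0.134, 0.182, -0.974]]
force: [-0.1, -0.0, -2.2]
finger_gap: 0.0124
gripper_force: 109.8
```

```bash
python3 o.py
```

```text
clock 21.15
joint_positions [-0.134  0.67   0.215 -0.007  2.029  0.659]
tcp_pos [ 0.773 -0.094  0.538]
force [-0.073 -0.013 -2.182]
gripper_force 109.80442643165588
finger_gap 0.012381458388242767
[[ 0.7    0.678  0.223]
 [ 0.701 -0.712 -0.037]
 [ 0.134  0.182 -0.974]]
tilt 13.035822461941116 yaw of y -46.38605983891667
lean in tool frame x,y deg [ -7.658 -10.41 ] az -6.967046541857835 r 0.7783055683312976
```

Call:
apply_moves([
  [255,[40,-5,40],1],
  [255,[40,-5,40],1],
  [255,[40,-5,40],1],
  [255,[40,-5,40],1],
  [255,[40,-5,40],1],
  [255,[40,-5,40],1],
  [255,[40,-5,40],1],
  [255,[40,-5,40],1],
])

```text
clock: 22.15
tcp_pos: [0.8379, -0.1016, 0.5887]
tcp_rot: [[0.538, 0.686, 0.49], [0.794, -0.607, -0.021], [0.284, 0.401, -0.871]]
force: [0.5, 0.5, -2.7]
finger_gap: 0.0123
gripper_force: 110.0
```

```bash
python3 o.py
```

```text
clock 22.15
joint_positions [-0.155  0.645  0.215  0.056  1.771  0.529]
tcp_pos [ 0.838 -0.102  0.589]
force [ 0.516  0.482 -2.695]
gripper_force 110.01355290412903
finger_gap 0.01227648954047341
[[ 0.538  0.686  0.49 ]
 [ 0.794 -0.607 -0.021]
 [ 0.284  0.401 -0.871]]
tilt 29.388314599535153 yaw of y -41.51665678485556
lean in tool frame x,y deg [-16.243 -22.95 ] az -6.910823914875166 r 0.8440322144216502
```

Call:
apply_moves([
  [255,[0,0,0],-9],
  [255,[0,0,0],-9],
  [255,[0,0,0],-9],
  [255,[10,0,10],-9],
  [255,[40,-5,40],0],
  [255,[40,-5,40],0],
  [255,[40,-5,40],0],
  [255,[40,-5,40],0],
  [255,[40,-5,40],0],
])

```text
clock: 23.28
tcp_pos: [0.8724, -0.1244, 0.6174]
tcp_rot: [[0.815, 0.151, 0.559], [0.383, -0.864, -0.325], [0.434, 0.48, -0.763]]
force: [-1.0, -0.3, -2.2]
finger_gap: 0.012
gripper_force: 110.1
```

```bash
python3 o.py
python3 - <<'E'
from h import *
from station import eyes
ims=[]
for k in("wrist","scene"):
  c=eyes.camera(k); np.savez(k+"5.npz",**c); ims.append(c["img"])
cv2.imwrite("pics/c5.png",cv2.resize(np.clip(np.hstack(ims)*1.4,0,255).astype(np.uint8),(800,300)))
E
```

```text
clock 23.275
joint_positions [-0.047  0.654  0.215 -0.304  1.625  1.097]
tcp_pos [ 0.872 -0.124  0.617]
force [-1.024 -0.311 -2.179]
gripper_force 110.06793022155762
finger_gap 0.011951548709863181
[[ 0.815  0.151  0.559]
 [ 0.383 -0.864 -0.325]
 [ 0.434  0.48  -0.763]]
tilt 40.30772781723125 yaw of y -80.0913923450419
lean in tool frame x,y deg [-24.872 -27.48 ] az -8.117473639984581 r 0.8811928718639174
```

View pics/c5.png

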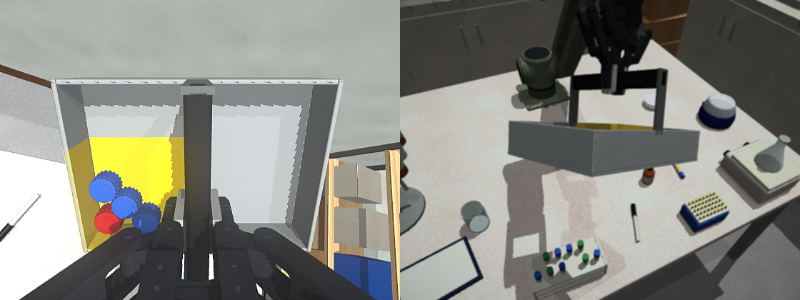

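The wrist view (left half) shows the tray tilted, with the red cap at (108,218) and the three blue caps at (104,187), (125,204) and (147,217), all in the yellow corner. Nothing has been spilled. I'll let it settle and check each cap's position in the tray frame.

Call:
apply_moves([
  [255,[0,0,0],0],
  [255,[0,0,0],0],
  [255,[0,0,0],0],
  [255,[0,0,0],0],
  [255,[0,0,0],0],
  [255,[0,0,0],0],
  [255,[0,0,0],0],
  [255,[0,0,0],0],
])

```text
clock: 24.38
tcp_pos: [0.8721, -0.1235, 0.6166]
tcp_rot: [[0.816, 0.152, 0.557], [0.383, -0.865, -0.325], [0.432, 0.479, -0.764]]
force: [0.3, 0.9, -2.8]
finger_gap: 0.0121
gripper_force: 110.1
```

```bash
python3 o.py
python3 - <<'E'
from h import *
from station import eyes,r
c=eyes.camera("wrist"); np.savez("w6.npz",**c)
o=r.get_obs();R=o["tcp_rot"];T=np.c_[-R[:,1],-R[:,0],-R[:,2]];org=o["tcp_pos"]+R[:,2]*.088
for n,c in(("5",dict(np.load("wrist5.npz"))),("6",c)):
 for k in("red","blue","yellow"):
  for ce,a,m in blobs(c,k,80):
    p,d=ray(c,ce);p=T.T@(p-org);d=T.T@d;h=.004 if k=="yellow" else .02
    print(n,k,ce.round(),a,((p+d*(h-p[2])/d[2])*1e3).round())
i=np.clip(c["img"][160:420,0:330]*1.3,0,255).astype(np.uint8)
cv2.imwrite("pics/c6.png",cv2.resize(i,None,fx=2.2,fy=2.2))
E
```

```text
clock 24.375
joint_positions [-0.045  0.654  0.215 -0.305  1.628  1.098]
tcp_pos [ 0.872 -0.123  0.617]
force [ 0.318  0.946 -2.846]
gripper_force 110.069739818573
finger_gap 0.012097551287644899
[[ 0.816  0.152  0.557]
 [ 0.383 -0.865 -0.325]
 [ 0.432  0.479 -0.764]]
tilt 40.16538904381488 yaw of y -80.03144096644397
lean in tool frame x,y deg [-24.769 -27.427] az -8.059101897910482 r 0.8807495816316663
5 red [150. 310.] 993 [92. 64. 20.]
5 blue [157. 277.] 1879 [84. 37. 20.]
5 blue [203. 312.] 683 [53. 66. 20.]
5 blue [513. 385.] 3390 [-195.  137.   20.]
5 yellow [201. 230.] 9434 [54.  7.  4.]
5 yellow [120. 263.] 2710 [117.  34.   4.]
6 red [150. 310.] 973 [94. 65. 20.]
6 blue [169. 286.] 2589 [77. 45. 20.]
6 blue [513. 385.] 3484 [-194.  137.   20.]
6 yellow [201. 230.] 9417 [55.  7.  4.]
6 yellow [120. 263.] 2685 [118.  34.   4.]
```

View pics/c6.png

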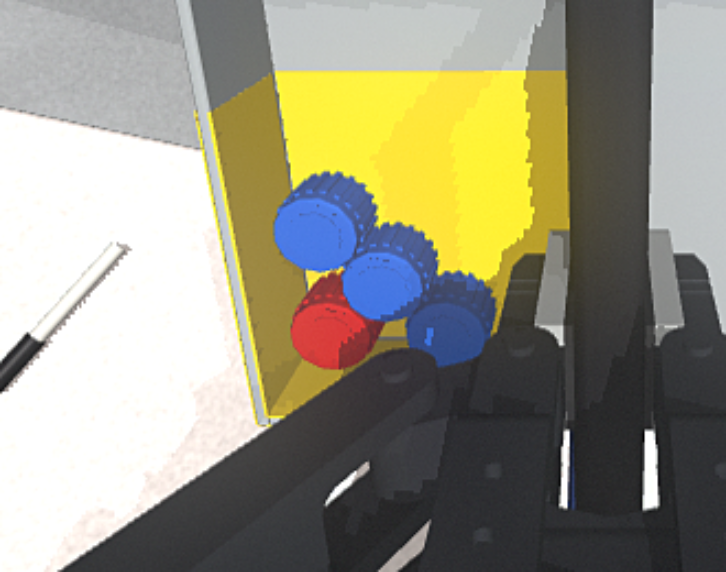

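All four caps rest in the yellow corner: red at (337,330) in the crop, blue at (325,225), (390,275) and (450,320). They did not move between the two shots, so I'm handing the job in.

```bash
python3 -c "
from station import ticket
print(ticket.finish_job())"
```

```text
the job is handed in; nothing more can be done
None
```

The job is handed in: all four caps are settled on the yellow patch, and the tray is held still by its handle in the air, tilted about 40° with the yellow corner lowest; the last reading was at 24.4 s, and I saw no spill.

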